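# Close up a three-section arch plaque on the assembly board

## Robot

A 6-joint arm with a two-finger parallel gripper is mounted at the origin on the work surface. World frame = base frame: x ahead of the robot, y to its left, z up, the work surface at z = 0. Lengths are in mm, angles in degrees, forces in N, time in s.
With the tool pointing down it reaches from about 300 to 850 mm from the base axis. Payload 5.4 kg.
Tool frame: the origin (TCP) lies on the centre line of the jaws, within the pads' length; the fingertips stand 14 mm ahead of it and the grasp point (between the pads) lies 5 mm behind it; z points along the fingers, y is the line along which they close (so a half turn about z gives the same grasp; the last joint's range is limited). The gripper opens to 85 mm and grips with 20 to 120 N. Pads are 22 mm wide; open, the fingers measure 114 mm over their backs; the gripper's body (76 mm by 85 mm) begins 54 mm behind the grasp point. The pads swing forward as they close: fully open they stand 13 mm farther back than shut.
Start: joints at [-77.527, 9.076, 91.501, -0, 79.423, -12.038], TCP at [238.526, -523.175, 245.299] pointing down, gripper open.
Joint ranges: [-166.64, 166.64], [-54.1, 131.32], [10.49, 154.53], [-73.88, 253.88], [9.74, 151.15], [-171.62, 171.62]. Speed limits (degrees/s): [147.25, 147.25, 180, 180, 180, 180].

## Interface

Orientations are given as a 3x3 rotation matrix whose columns are the frame's x, y, z axes.
In Python, from bench import bot gives the robot as it stands. Calls block until the motion is done:
- bot.move_ptp(position, orientation): joint-space move of the TCP to a pose.
- bot.movel(position, frame=None, max_speed=150, guard=None): straight line of the TCP; frame=None keeps the orientation; max_speed is the mean speed in mm/s. With guard (N) it stops when the force on the tool has changed by that much, and returns True; else False.
- bot.move_j(angles): joint-space move.
- bot.ungrasp() and bot.grasp(effort=None): open the fingers fully, or close them until they stop; effort is the grip in N (None keeps the last).
- bot.sleep(seconds).
- bot.solve_ik(position, orientation): joint angles nearest the present ones, or None.
- bot.read_state(): the state.
- bot.capture(name): name is "side" or "top" or "wrist"; returns (picture, depth): 400x640x3 uint8, red, green, blue; 400x640 float32, mm along the optical axis (not along the pixel's ray), 0 where there is no reading.
- bot.camera_info(name): a dict with "fx", "fy", "cx", "cy" (pixels), "k1" (the pictures are not rectified: a ray, as slopes to the right and down, at radius r is drawn at 1 + k1 r^2 times it, then the intrinsics apply), "world_to_cam" (4x4, takes a point from world to camera coordinates); the wrist camera has in their place "tool_from_camera" (4x4, takes a point from camera to tool coordinates, whose origin is the TCP and whose axes are the flange's). Camera axes: x right, y up, looking along -z (the intrinsics and any distortion apply to the point x, -y, -z); pixel columns grow to the right and rows downward; lengths in mm; the calibration is good to about 2 mm. A picture is of the moment at which its call begins: read the wrist's pose just before it. camera_info takes no time and is no camera call.
A pose or a line that the arm cannot do raises bot.IKError and nothing moves.
- bot.close_job(): hands the job in; it is judged then, once.
The state is a dict: "time": time; "joint_pos": joint angles; "dq": joint speeds; "tau": joint torques, N m; "eef_pos": TCP position; "eef_rot": TCP orientation; "wrist_force": force on the tool from outside, world axes, zero at the start; "wrist_torque": the same for the moment, N m; "width": finger opening in mm; "grip_force": force on a finger pad.
Only numpy, scipy, OpenCV 4.12 (cv2) and the standard library are available. Lean on these libraries where they do the work, as an engineer would, in place of code of your own. Each camera call takes 0.05 s, during which the arm holds its last target. There are 200 camera calls.

## Task

Get the wooden arch plaque ready for gluing: take the offcut out of the gap on the assembly board and put it in the open scrap tray, close the arch section up (the same way round as it lies) flush against the section at the stop, and butt the other full-length plain section flush against the arch section's free side. All three sections must end flat on the board in one tight straight row with no gaps, their far ends touching the fence, the first still tight against the stop. The short plain section is not part of it; leave it and everything else on the bench where it is.

Things in the scene. Friction and masses are not known exactly. Their poses are not given: they have to be found in the camera images.
- board: Fixed plywood board, 170 (x) x 340 (y) x 12 mm; origin at the centre of its underside; top face z = 12 mm. Its +x points away from the robot to the fence, +y to the stop (left). Fence all along the far edge: dark wood, 20 wide, 18 mm high above the top, inner face at x = +65 mm. Stop along the left edge, same height, inner face at y = +150 mm. Near and right edges are open. Yaw and place vary.
- first_section: Plain wooden section, 110 (x) x 46 (y) x 24 mm, with a thin raised strip (4 mm, decoration) along its top; origin at the centre of its underside. Loose, and already on the board against stop and fence within 0.5 mm (centre at board x = 10, y = 127 mm). 120 g.
- arch_section: Wooden section with an arch in relief on top, 110 (x) x 58 (y) x 24 mm (relief 3 mm, decoration); origin at the centre of its underside. Loose on the board right of the first section, askew up to 0.25 rad, gap 55 to 75 mm between, 4 to 25 mm off the fence. Home: centre at board x = 10, y = 75 mm. Its way round at the start is right. 150 g.
- end_section: The other full-length plain section, same as the first: 110 (x) x 46 (y) x 24 mm, origin at the centre of its underside. Lies flat on the bench right of the board at any of three places. Home: centre at board x = 10, y = 23 mm; either end may face the fence. 120 g.
- offcut: Plain rough wood block, 44 (x) x 26 (y) x 34 mm high, origin at the centre of its underside; it stands loose on the board in the gap between first and arch section. 30 g.
- scrap_tray: Fixed open grey plastic tray, outside 120 x 120 x 30 mm, walls and floor 4 mm; origin at the centre of its underside. Stands far left or far right, the other place being taken by a closed grey case of nearly the same footprint, 40 mm high.
- hinge_case: Fixed closed grey plastic case, 110 x 110 x 40 mm, origin at the centre of its underside. Not needed.
- short_section: Bystander: plain section that looks like the end section but is only 78 mm long (46 mm wide, 24 mm thick); origin at the centre of its underside.
- sanding_block: Bystander: cork sanding block, 100 (x) x 50 (y) x 35 mm, origin at the centre of its underside.
- glue: Bystander: white glue bottle, 60 mm across, 150 mm tall, standing beyond the fence; origin at the centre of its underside.
- wax_tin: Bystander: round wax tin, 80 mm across, 60 mm tall, standing beyond the fence; origin at the centre of its underside.
- tape: Bystander: yellow tape measure, 70 x 35 x 62 mm tall, left of the board; origin at the centre of its underside.
- driver: Bystander: red-handled screwdriver lying beyond the sections on the right, about 200 mm long.
Not all that is in view belongs to the job. Leave any pink look-alike of the end_section alone.

How it is judged (in metres and radians):
At the end, for the whole second after the job is handed in: The three sections lie flat and at rest on the board, square within 0.03 rad, far ends within 2.8 mm of the fence, gaps at the stop and between neighbours under 2.8 mm, the arch section the same way round as at the start; the offcut lies at rest in the scrap tray (x of first_section in the frame of board between 0.0072 and 0.013 m and z of first_section in the frame of board between 0.01 and 0.0145 m and angle between the y axis of each of first_section, arch_section, end_section and the y axis of board, either way round below 0.03 rad and linear speed of each of first_section, arch_section, end_section, offcut below 0.01 m/s and x of arch_section in the frame of board between 0.0072 and 0.013 m and z of arch_section in the frame of board between 0.01 and 0.0145 m and x of end_section in the frame of board between 0.0072 and 0.013 m and z of end_section in the frame of board between 0.01 and 0.0145 m and y of first_section in the frame of board between 0.1242 and 0.13 m and y of arch_section in the frame of first_section between -0.0548 and -0.049 m and y of end_section in the frame of arch_section between -0.0548 and -0.049 m and x of offcut in the frame of scrap_tray between -0.056 and 0.056 m and y of offcut in the frame of scrap_tray between -0.056 and 0.056 m and z of offcut in the frame of scrap_tray between -0.002 and 0.028 m); the robot touches nothing.
It fails at once if the short section is moved more than 25 mm from its place (distance of short_section from where it was at the start of the episode above 0.025 m).
It fails at once if the sanding block is moved more than 25 mm from its place (distance of sanding_block from where it was at the start of the episode above 0.025 m).
It fails at once if the glue bottle, wax tin or tape measure is moved more than 25 mm from its place (distance of any of glue, wax_tin, tape from where it was at the start of the episode above 0.025 m).
It fails at once if the screwdriver is moved more than 25 mm from its place (distance of driver from where it was at the start of the episode above 0.025 m).
It also fails if it takes over 72 s, if anything falls off the work surface, if the arm or the gripper's body presses on something with over 40 N, if the wrist force passes 120 N, or if a joint passes its speed limit or range.

## Working session

There is one attempt and no reset: what is moved stays moved. The work goes in short steps, each a Python script; the robot and the scene stay as the last script left them, time stands still between calls to the robot, and variables do not carry over. Pictures are saved under pics/ and viewed, at most 10 in all, crops included, and the job is handed in when it is done.

```bash
ls; mkdir -p pics; cat > h.py <<'E'
import numpy as np, cv2
from bench import bot
def cast(name,uv,z,ci=None):
    """pixels -> world points on plane z (static cams)"""
    ci=ci or bot.camera_info(name); uv=np.atleast_2d(np.asarray(uv,float))
    K=np.array([[ci['fx'],0,ci['cx']],[0,ci['fy'],ci['cy']],[0,0,1.]])
    p=cv2.undistortPoints(uv[:,None,:],K,np.array([ci['k1'],0,0,0.]))[:,0]
    d=np.c_[p[:,0],-p[:,1],-np.ones(len(p))]
    T=np.linalg.inv(np.array(ci['world_to_cam'])); o=T[:3,3]; D=d@T[:3,:3].T
    return o+D*((z-o[2])/D[:,2])[:,None]
def save(n,im): cv2.imwrite('pics/'+n,im[:,:,::-1])
E
python3 - <<'E'
from h import *
np.set_printoptions(precision=3,suppress=True)
for n in('top','side'):
    im,d=bot.capture(n); np.savez(n,im=im,d=d); save(n+'0.png',im)
for n in('top','side','wrist'): print(n,bot.camera_info(n))
print(bot.read_state())
E
```

```text
pics
top {'fx': 408.2161285397589, 'fy': 408.2161285397589, 'cx': 318.49997679885183, 'cy': 199.03071740808915, 'k1': 0.007053657667169373, 'world_to_cam': array([[    0.012,    -1.   ,    -0.019,   -34.365],
       [    0.993,     0.009,     0.116,  -590.258],
       [   -0.115,    -0.02 ,     0.993, -1322.707],
       [    0.   ,     0.   ,     0.   ,     1.   ]])}
side {'fx': 466.5690640548338, 'fy': 466.5690640548338, 'cx': 312.67623742912724, 'cy': 202.55934654402824, 'k1': -0.13662425289364788, 'world_to_cam': array([[   -0.989,    -0.145,     0.013,   584.472],
       [    0.114,    -0.718,     0.686,  -125.446],
       [   -0.09 ,     0.68 ,     0.727, -1215.055],
       [    0.   ,     0.   ,     0.   ,     1.   ]])}
wrist {'fx': 312.80042028879103, 'fy': 312.80042028879103, 'cx': 321.4734555472876, 'cy': 194.31805316102748, 'k1': -0.04085367734954948, 'tool_from_camera': array([[   0.   ,    0.963,    0.268,   67.22 ],
       [   1.   ,    0.   ,   -0.001,   -1.333],
       [  -0.001,    0.268,   -0.963, -128.476],
       [   0.   ,    0.   ,    0.   ,    1.   ]])}
{'time': 0.1, 'joint_pos': array([-77.528,   9.108,  91.566,  -0.   ,  79.423, -12.038]), 'dq': array([-0.061, -0.103, -0.124, -0.006,  0.111,  0.002]), 'tau': array([ -0.001, -39.699, -33.234,  -0.   ,   0.004,   0.   ]), 'eef_pos': array([ 238.397, -522.674,  244.414]), 'eef_rot': array([[ 0.91 ,  0.415, -0.   ],
       [ 0.415, -0.91 ,  0.002],
       [ 0.   , -0.002, -1.   ]]), 'wrist_force': array([ 0.243, -1.478, -0.429]), 'wrist_torque': array([-0.023,  0.002,  0.029]), 'grip_force': 0.0, 'width': 85.18555214007311}
```

View pics/top0.png

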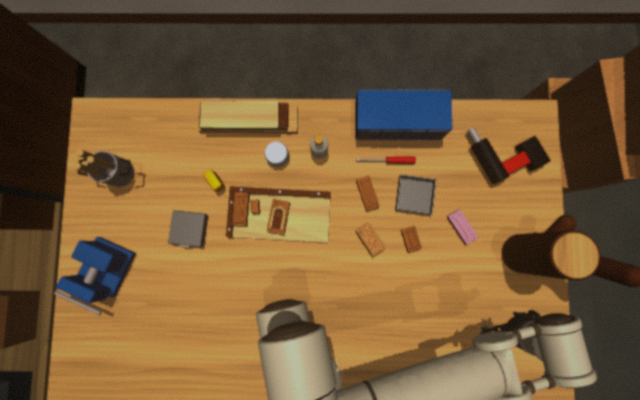

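View pics/side0.png

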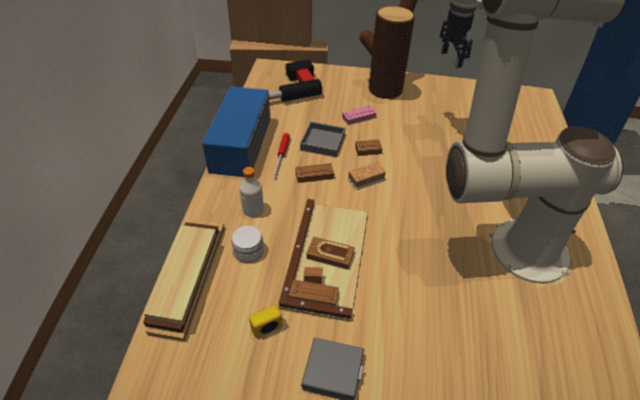

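The top view shows the board at (280,215), with the first section at (240,209), the offcut at (255,206) and the arch at (279,216). The open tray is on the right at (415,195) and the closed case on the left at (188,229).

There are four candidates for the end section:
- **(368,193):** brown, with a strip, and looks full length.
- **(370,239):** lighter cork, so the sanding block.
- **(411,239):** brown but short, so the short section.
- **(462,227):** pink look-alike.

(368,193) fits the description. I'll confirm it with a wrist crop.

```bash
cat >> h.py <<'E'
def castw(uv,z,st):
    """wrist pixels -> world points on plane z, st = state read just before capture"""
    ci=bot.camera_info('wrist'); T=np.eye(4); T[:3,:3]=st['eef_rot']; T[:3,3]=st['eef_pos']
    W=T@np.array(ci['tool_from_camera']); ci=dict(ci,world_to_cam=np.linalg.inv(W))
    return cast('wrist',uv,z,ci)
def R(yaw):
    """tool down, tool x axis at yaw (deg); tool y at yaw-90"""
    c,s=np.cos(np.radians(yaw)),np.sin(np.radians(yaw))
    return np.array([[c,s,0],[s,-c,0],[0,0,-1.]])
E
python3 - <<'E'
from h import *
np.set_printoptions(precision=1,suppress=True)
print(cast('top',[[280,215],[240,209],[255,206],[279,216],[368,193],[415,195],[411,239],[370,239]],25))
b=cast('top',[[280,215],[390,215]],25)
import json
for i,(c,y) in enumerate(((b[1],'r'),(b[0],'b'))):
    p=[c[0]-10,c[1],290]
    print(p,bot.solve_ik(p,R(0)))
    bot.move_ptp(p,R(0)); bot.sleep(0.3)
    st=bot.read_state(); im,d=bot.capture('wrist')
    np.savez('w_'+y,im=im,d=d,p=st['eef_pos'],r=st['eef_rot']); save('w_%s.png'%y,im); print(st['time'],st['eef_pos'])
E
```

```text
[[ 536.8   99.8   25. ]
 [ 555.6  234.4   25. ]
 [ 566.1  184.3   25. ]
 [ 533.4  103.1   25. ]
 [ 613.5 -193.3   25. ]
 [ 608.1 -349.5   25. ]
 [ 462.  -334.1   25. ]
 [ 460.5 -199.5   25. ]]
[np.float64(530.4847929636124), np.float64(-265.92620991080634), 290] [-38.3  10.3  85.1  -0.   84.6  51.7]
1.8583 [ 530.2 -266.5  289.9]
[np.float64(526.7939634435406), np.float64(99.79827346518638), 290] [-2.2  1.7 94.4 -0.  84.  87.8]
3.575 [527.   99.1 289.9]
```

View pics/w_r.png

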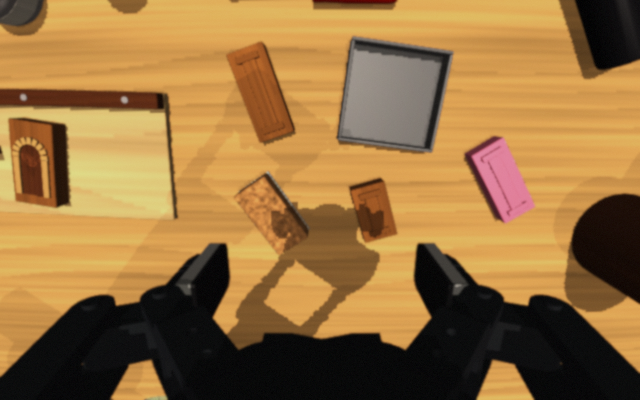

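View pics/w_b.png

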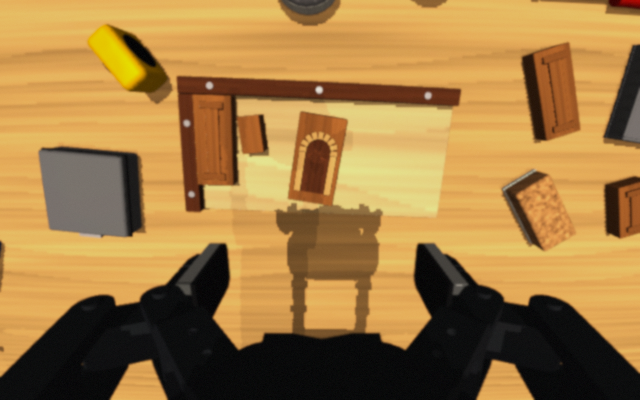

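The right wrist view shows the brown full-length plain section at (262,92), the tray at (395,95), the cork block at (270,213), the short section at (373,210) and the pink one at (500,180). The board view shows the first section at (213,140), the offcut at (252,134) close to the fence and the first section, the arch at (318,158), and the fence running from (180,85) to (460,97). Next I'll segment by height from the wrist depth.

```bash
cat >> h.py <<'E'
def cloud(im,d,p,r):
    """per-pixel world xyz from wrist depth"""
    ci=bot.camera_info('wrist'); K=np.array([[ci['fx'],0,ci['cx']],[0,ci['fy'],ci['cy']],[0,0,1.]])
    v,u=np.mgrid[0:400,0:640]; q=cv2.undistortPoints(np.stack([u,v],-1).reshape(-1,1,2).astype(float),K,np.array([ci['k1'],0,0,0.]))[:,0]
    P=np.c_[q[:,0],-q[:,1],-np.ones(len(q))]*d.reshape(-1,1)
    A=np.array(ci['tool_from_camera']); P=P@A[:3,:3].T+A[:3,3]
    return (P@np.asarray(r).T+p).reshape(400,640,3)
def blobs(X,d,lo,hi,amin=150,rows=245):
    """components of the height band: pixel centre, minAreaRect centre/size/long-axis angle"""
    m=((X[...,2]>lo)&(X[...,2]<hi)&(d>0)).astype(np.uint8); m[rows:]=0
    m=cv2.morphologyEx(m,cv2.MORPH_OPEN,np.ones((3,3)))
    n,L,S,C=cv2.connectedComponentsWithStats(m,connectivity=4); out=[]
    for i in range(1,n):
        if S[i,4]<amin: continue
        Q=X[L==i]; (c,s,a)=cv2.minAreaRect(Q[:,:2].astype(np.float32)*1.0)
        if s[0]<s[1]: a+=90; s=s[::-1]
        a=(a+90)%180-90
        out.append((C[i],np.array(c),np.array(s),a,np.median(Q[:,2]),S[i,4]))
    return out
E
python3 - <<'E'
from h import *
np.set_printoptions(precision=1,suppress=True)
for n in 'rb':
    w=np.load('w_%s.npz'%n); X=cloud(w['im'],w['d'],w['p'],w['r'])
    pts=[(20,200),(150,350),(120,170),(200,420),(88,320),(140,213),(134,252),(160,300)] if n=='b' else [(150,300),(92,262),(210,373),(200,120),(95,395)]
    for v,u in pts: print(n,(u,v),X[v,u])
    for lo,hi in((18,27.5),(27.5,32),(32,42),(42,50)):
        print(n,lo,hi)
        for b in blobs(X,w['d'],lo,hi): print('  ',*b)
E
```

```text
r (300, 150) [ 542.2 -237.1   -0.5]
r (262, 92) [ 615.4 -194.6   26.2]
r (373, 210) [ 466.2 -334.    25.7]
r (120, 200) [476.2  12.   12.1]
r (395, 95) [ 612.8 -359.8    2.4]
r 18 27.5
   [20.7 12.3] [710.7  95.3] [46.2  8.2] -58.11013412475586 22.64197968621096 195
   [588.1  33.4] [ 685.  -585.6] [86.4  4.4] 29.171262741088867 22.99568740564291 279
   [260.4  92.3] [ 613.8 -192.1] [109.5  46.8] 18.304698944091797 24.13184155412219 3082
   [501.3 178.2] [ 503.8 -505.8] [112.5  47.5] 32.04783630371094 24.24722350139473 2393
   [ 61.9 178.8] [508.6  80.4] [73.3  3.3] -9.381858825683594 22.618877254195922 293
   [373.7 210.9] [ 461.8 -335.9] [78.3 46. ] 16.618022918701172 24.181228753308858 1600
   [598.1 217.5] [ 453.5 -654.3] [88.6 20.5] -36.82424545288086 22.75007220311818 346
r 27.5 32
   [430.   53.5] [ 651.  -381.8] [72.1 32.4] 81.80146026611328 29.789037399095548 334
   [437.2 119.1] [ 583.  -406.9] [80.2  5.4] -9.297966003417969 29.75155077423102 246
   [342.8 111.9] [ 591.4 -291.6] [56.9  4. ] -7.530448913574219 29.594789886953492 161
   [78.8 98.3] [611.1  34.8] [204.7  20.3]
[... 1305 characters left out ...]
59.8 -325.2] [80.4 31.4] 11.795530319213867 24.152959920748174 969
b 27.5 32
   [284.1 106.3] [539.9 106.8] [339.8 170.4] 87.51468658447266 29.77162203313776 6569
   [631.5 112. ] [ 593.  -290.7] [58.6  6.5] -8.16314697265625 29.802473432484447 186
b 32 42
   [213.1 138.7] [554.6 231.8] [110.3  47.6] -2.0525588989257812 36.22922314874258 3372
   [316.6 158.1] [530.9 106. ] [110.3  58. ] -9.498222351074219 36.28878342904963 4135
   [ 84.9 192.6] [485.5 408.2] [116.7 111.3] -5.252471923828125 39.419605762905945 6791
   [545.7 212. ] [ 459.2 -198.9] [101.9  50.3] 33.763572692871094 35.003592065691805 2463
b 42 50
   [250.  133.8] [563.9 184.4] [44.2 26.4] 5.158929824829102 45.70234089574939 849
```

Measured from depth:
- **Board:** (539.9, 106.8), yaw −2.5°
- **Arch:** yaw −9.4°
- **Offcut:** (563.9, 184.4)
- **End section candidate:** 109.5 × 46.8 mm
- **Short section:** 78 × 46 mm

First I'll move the offcut to the tray, gripping it above fence height, and make the confirming crop.

```bash
cat >> h.py <<'E'
BO=np.array([539.9,106.8]); BY=-2.49
def B(x,y,z):
    c,s=np.cos(np.radians(BY)),np.sin(np.radians(BY)); return [BO[0]+c*x-s*y, BO[1]+s*x+c*y, z]
def rep(t=''):
    s=bot.read_state(); print(t,'t=%.1f'%s['time'],s['eef_pos'].round(1),'w=%.1f g=%.1f'%(s['width'],s['grip_force']),s['wrist_force'].round(1))
E
python3 - <<'E'
from h import *
w=np.load('w_r.npz'); st=dict(eef_pos=w['p'],eef_rot=w['r'])
t=castw([[352,38],[452,52],[432,152],[338,142]],30,st)[:,:2]; tc=t.mean(0); print(t,tc)
cv2.imwrite('pics/crop.png',cv2.resize(w['im'][20:260,200:560,::-1],None,fx=2.2,fy=2.2))
r=R(95.2)
bot.move_ptp([563.9,184.4,110],r); bot.movel([563.9,184.4,40],max_speed=100); rep('down')
bot.grasp(30); rep('grip'); bot.movel([563.9,184.4,200],max_speed=200); rep('up')
bot.move_ptp([tc[0],tc[1],150],R(82)); rep('tray')
bot.movel([tc[0],tc[1],42],max_speed=120); bot.ungrasp(); bot.movel([tc[0],tc[1],150],max_speed=200); rep('rel')
E
```

```text
[[ 674.38462375 -300.83005275]
 [ 660.38871467 -417.49376615]
 [ 543.78259288 -403.9483766 ]
 [ 555.98066556 -286.22869315]] [ 608.63414922 -352.12522216]
down t=5.8 [564.6 184.4  40.7] w=85.3 g=0.0 [-0.1 -0.3  0.4]
grip t=6.3 [564.5 184.5  40.7] w=43.3 g=32.1 [-0.5 -0.3  2.8]
up t=7.2 [562.9 184.3 198.2] w=43.7 g=31.7 [ 0.1  0.7 -0.6]
tray t=9.2 [ 609.3 -350.9  150.2] w=43.2 g=31.7 [-0.5 -0.2  0.2]
rel t=11.4 [ 608.  -351.6  148.6] w=85.2 g=0.0 [0.2 0.4 0.1]
```

View pics/crop.png

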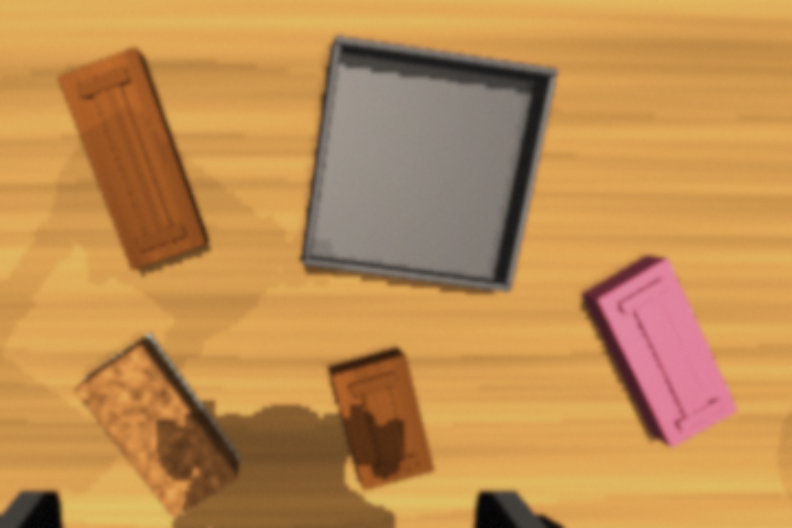

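The crop confirms it: the brown full-length section at crop (133,158) is the end section, the short one is at (380,420), and pink and cork are excluded. Now the arch: grasp, square up near home, release, then push left and to the fence.

```bash
cat >> h.py <<'E'
def push(a,b,z=30,guard=12,fast=None):
    """closed fingers, board coords a -> b on straight line; returns guard flag"""
    bot.move_ptp(B(*a,90),R(BY)); bot.movel(B(*a,z),max_speed=150)
    g=bot.movel(B(*b,z),max_speed=40,guard=guard); rep('push %s'%g)
    s=bot.read_state()['eef_pos'][:2]-BO; c,n=np.cos(np.radians(BY)),np.sin(np.radians(BY))
    x,y=c*s[0]+n*s[1],-n*s[0]+c*s[1]; print('  board',round(x,1),round(y,1))
    d=np.array(a)-np.array(b); d=d/np.linalg.norm(d)*5
    bot.movel(B(x+d[0],y+d[1],z)); bot.movel(B(x+d[0],y+d[1],90),max_speed=250)
def look(n):
    bot.move_ptp(B(-12,-5,290),R(0)); bot.sleep(.3); st=bot.read_state(); im,d=bot.capture('wrist')
    save(n+'.png',im); X=cloud(im,d,st['eef_pos'],st['eef_rot'])
    for b in blobs(X,d,27.5,32): print(' L',*b)
    for b in blobs(X,d,32,42): print('  ',*b)
E
python3 - <<'E'
from h import *
np.set_printoptions(precision=1,suppress=True)
r=R(-9.4); p=[530.9,106.0]
bot.move_ptp(p+[110],r); bot.movel(p+[28],max_speed=100); rep('down')
bot.grasp(40); rep('grip'); bot.movel(p+[31]); bot.movel(B(8,41,31),R(BY),max_speed=60)
bot.movel(B(8,41,28.3)); bot.ungrasp(); bot.movel(B(8,41,100),max_speed=200); rep('rel')
bot.grasp(30)
push((10,-14),(10,45)); push((-75,75),(-45,75))
look('arch')
E
```

```text
down t=14.3 [531.6 106.   28.7] w=85.4 g=0.0 [ 0.  -0.6  0. ]
grip t=14.7 [531.7 106.   28.9] w=57.3 g=44.3 [-0.3 -0.6  5.2]
rel t=17.0 [549.7 147.4 100. ] w=85.4 g=0.0 [-0.5  0.5 -0.9]
push True t=19.8 [551.2 137.6  30.1] w=-0.0 g=1.8 [-0.1 -3.   1.9]
  board 9.9 31.3
push True t=22.0 [487.7 184.   29.6] w=0.3 g=0.0 [-0.2 -0.1  0.1]
  board -55.5 74.9
 L [287.5 105.8] [540.9 106.5] [340.4 169.8] 87.82275390625 29.857536871366648 6552
 L [632.6 120.3] [ 584.2 -289.9] [52.1  8.8] -1.60955810546875 29.785017378888313 165
   [239.2 139.3] [553.8 204. ] [110.6 104.9] -2.1759414672851562 36.29580317694345 7727
   [ 86.7 192.2] [485.5 407.9] [116.3 110.8] -5.897590637207031 39.48692977206939 6862
   [548.6 211.9] [ 459.2 -199.1] [100.7  50.5] 33.94929122924805 35.042880875481245 2482
```

The arch is home: the joint blob is 110.6 × 104.9 mm against an ideal of 110 × 104. Now the end section.

```bash
python3 - <<'E'
from h import *
np.set_printoptions(precision=1,suppress=True)
p=[613.8,-191.8]
bot.ungrasp(); bot.move_ptp(p+[110],R(18.5)); bot.movel(p+[17],max_speed=100); rep('down')
bot.grasp(40); rep('grip'); bot.movel(p+[110],max_speed=150); 
bot.move_ptp(B(7.5,-21,90),R(BY)); bot.movel(B(7.5,-21,30),max_speed=60); rep('placed')
bot.ungrasp(); bot.movel(B(7.5,-21,100),max_speed=200); bot.grasp(30)
push((10,-75),(10,-5)); push((-75,23),(-45,23)); push((-75,75),(-45,75))
push((10,-25),(10,-5))
look('end')
E
```

```text
down t=27.1 [ 614.5 -192.2   17.9] w=85.5 g=0.0 [-0.5  0.3 -1. ]
grip t=27.5 [ 614.3 -192.    17.7] w=45.1 g=43.0 [-0.4  0.9  2.8]
placed t=30.5 [546.8  85.5  30.2] w=45.2 g=42.6 [ 0.8  0.8 -1.8]
push True t=34.5 [549.1  91.7  29.9] w=-0.2 g=1.5 [ 0.2 -2.9  2.6]
  board 9.9 -14.7
push True t=36.7 [485.3 132.2  29.8] w=-0.1 g=0.0 [ 0.3 -0.2 -0.2]
  board -55.6 23.0
push True t=38.8 [487.7 184.1  29.7] w=-0.0 g=0.0 [-0.2 -0.1 -0. ]
  board -55.5 74.9
push True t=40.9 [549.8  91.7  30.6] w=-0.3 g=2.2 [-0.4 -4.4  2.8]
  board 10.5 -14.7
 L [286.7 105.7] [540.4 106.6] [340.2 169.5] 87.54158782958984 29.801993453250248 6561
   [257.6 140.2] [552.8 180.8] [150.3 110.9] 87.9123306274414 36.30051855895442 11161
   [ 86.2 192.4] [485.5 408.2] [115.9 111. ] -5.9976806640625 39.45218244158218 6847
   [548.5 212. ] [ 459.1 -199.2] [100.6  50.4] 34.05464172363281 35.004679042716916 2470
```

View pics/end.png

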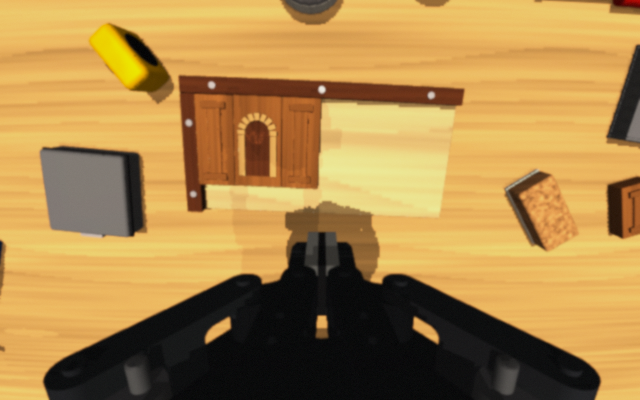

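The row is tight and square, 150.3 × 110.9 mm against 150 × 110. It spans (197,95) to (320,188) and touches the fence. Now a quick check of the offcut in the tray.

```bash
python3 - <<'E'
from h import *
im,d=bot.capture('top'); s,_=bot.capture('side')
a=cv2.resize(im[165:225,370:460],(480,320)); b=cv2.resize(s[110:170,280:370],(480,320))[:,:300]
save('tray.png',np.hstack([a,b]))
E
```

```text
(no output)
```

View pics/tray.png

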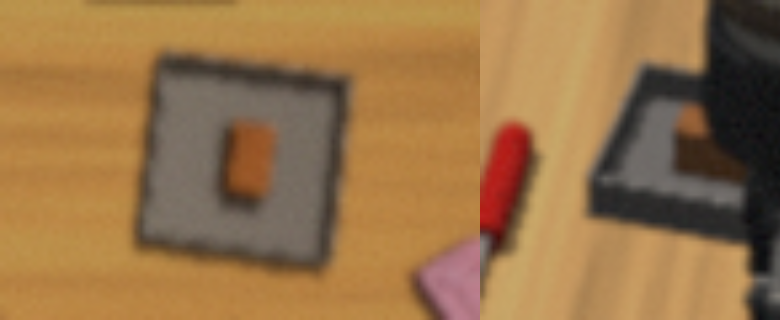

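The offcut stands in the middle of the tray, at crop (250,160). Handing in.

```bash
python3 -c "
from h import *
print(bot.close_job())"
```

```text
the job is handed in; nothing more can be done
None
```

The job is handed in, with no verdict returned: by the last camera check the offcut is in the scrap tray and the three sections lie in one tight, square row against the stop and fence, after about 43 of the 72 s.

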